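# Find the loose kiln terminal bolt and hold its cap open

### The job

One of the three capped bolts on the kiln's terminal panel has come loose: tap down on the white crowns of the shut caps to find the one that gives and springs back. Then lift that cap by its red tab until it stands at least 45 degrees open and finish while still holding it open, so that a colleague can tighten the bolt. Keep the other two caps shut and do not disturb the other things lying on the panel and the bench.

Things in the scene. Friction and masses are not known exactly. Their poses are not given: they have to be found in the camera images.
- panel: dark steel terminal panel of a kiln lying flat on the bench, 210 x 360 x 30 mm; fixed. Its +x points from the robot's side to its back (hinge side), +y along the row of bolts. Origin on the bench, under its middle (5 mm in front of the middle in x)
- seat_left: brown disc at the +y end of the row, 60 mm across, 8 mm thick, fixed on the panel; origin at its underside's centre, axes as the panel's. On it a bolt under a white cap (top plate 52 x 46 mm, 56 mm above this origin) with a red tab in front. The cap's hinge axis runs along y, 31 mm behind (+x) and 52 mm above this origin; weight and a weak spring keep the cap shut
- crown_left (a point): centre of the top of the crown of the left cap while shut: a white round boss 28 mm across, 8 mm high on the cap, straight above the bolt. Fixed to the seat: it does not move with the cap
- tab_left (a point): where to take the red tab of the left cap while shut: 54 mm in front (-x) of the seat's axis, 14 mm from the tab's free end, at its mid-height. The tab sticks out level from the cap's front: 44 mm long, 10 mm wide (y), 14 mm high, free room under and beside it. Hinge axis 85 mm behind (+x), 3 mm above. Fixed to the seat: it does not move with the cap
- seat_mid: brown disc at the middle of the row, 60 mm across, 8 mm thick, fixed on the panel; origin at its underside's centre, axes as the panel's. On it a bolt under a white cap (top plate 52 x 46 mm, 56 mm above this origin) with a red tab in front. The cap's hinge axis runs along y, 31 mm behind (+x) and 52 mm above this origin; weight and a weak spring keep the cap shut
- crown_mid (a point): centre of the top of the crown of the mid cap while shut: a white round boss 28 mm across, 8 mm high on the cap, straight above the bolt. Fixed to the seat: it does not move with the cap
- tab_mid (a point): where to take the red tab of the mid cap while shut: 54 mm in front (-x) of the seat's axis, 14 mm from the tab's free end, at its mid-height. The tab sticks out level from the cap's front: 44 mm long, 10 mm wide (y), 14 mm high, free room under and beside it. Hinge axis 85 mm behind (+x), 3 mm above. Fixed to the seat: it does not move with the cap
- seat_right: brown disc at the -y end of the row, 60 mm across, 8 mm thick, fixed on the panel; origin at its underside's centre, axes as the panel's. On it a bolt under a white cap (top plate 52 x 46 mm, 56 mm above this origin) with a red tab in front. The cap's hinge axis runs along y, 31 mm behind (+x) and 52 mm above this origin; weight and a weak spring keep the cap shut
- crown_right (a point): centre of the top of the crown of the right cap while shut: a white round boss 28 mm across, 8 mm high on the cap, straight above the bolt. Fixed to the seat: it does not move with the cap
- tab_right (a point): where to take the red tab of the right cap while shut: 54 mm in front (-x) of the seat's axis, 14 mm from the tab's free end, at its mid-height. The tab sticks out level from the cap's front: 44 mm long, 10 mm wide (y), 14 mm high, free room under and beside it. Hinge axis 85 mm behind (+x), 3 mm above. Fixed to the seat: it does not move with the cap
- bolt_loose (a joint): how far the loose bolt (with its cap and tab) is pushed down, m: 0 at rest, 0.006 at its stop. It may be any of the three; all look alike. A spring brings it back: it starts to sink at about 1.5 N and is at its stop at about 3 N. The two sound bolts do not give at all
- cap_loose (a joint): opening of the cap over the loose bolt, rad: 0 shut (level), grows as the tab is lifted up and back about the hinge, stop at 1.3. Let go, it falls shut from any angle. Lifting takes under 2 N. A tab gripped from its sides (fingers closing along y) turns between the fingers as it rises
- cap_sound1 (a joint): opening angle of the cap over one of the two sound bolts, rad, like cap_loose; to stay shut
- cap_sound2 (a joint): opening angle of the cap over one of the two sound bolts, rad, like cap_loose; to stay shut
- washer: loose brass washer, 34 mm across, 6 mm thick, lying on the panel behind the caps; bystander
- insulator: loose white ceramic block, 16 x 45 x 16 mm, lying on the panel behind the caps; bystander
- mug: brown mug, 76 mm across, 85 mm high, left side of the bench; bystander
- bowl: blue bowl, 110 mm across, 50 mm high, right side; bystander
- jar: green glass jar, 64 mm across, 90 mm high, left side; bystander
- driver: screwdriver lying on the right side of the bench; bystander
- prop: cream square-tube kiln prop, 40 x 40 x 90 mm, standing on the right side; bystander

How it is judged:
By the outcome, as a careful person would: the job done as asked, in the order asked, and still so for the second after the job is handed in, while the arm keeps its last pose, push and grip.
It also fails if it takes over 48 s, if anything falls off the work surface, if the arm or the gripper's body presses on something with over 40 N, if the wrist force passes 120 N, or if a joint passes its speed limit or range.

### The arm

A 6-joint arm with a two-finger parallel gripper is mounted at the origin on the work surface. World frame = base frame: x ahead of the robot, y to its left, z up, the work surface at z = 0. Lengths are in m, angles in degrees, forces in N, time in s.
With the tool pointing down it reaches from about 0.3 to 0.75 m from the base axis. Payload 8.5 kg.
Tool frame: the origin (TCP) lies on the mounting face of the last link; the fingertips stand 173 mm ahead of it and the grasp point (between the pads) lies 155 mm ahead of it (env.tips_ahead is the distance from the TCP to the fingertips, in m); x points along the fingers, z is the direction in which the jaws open and shut, and the axes are right-handed (so a half turn about x gives the same grasp; the last joint's range is limited). The gripper opens to 85 mm and grips with 20 to 120 N. Pads are 22 mm wide; open, the fingers measure 114 mm over their backs; the gripper's body (76 mm by 85 mm) begins 54 mm behind the grasp point. The pads swing forward as they close: fully open they stand 13 mm farther back than shut.
Start: joints at [62.206, 21.807, 74.336, -0, 83.858, -12.336], TCP at [0.147, 0.53, 0.405] pointing down, gripper open.
Joint ranges: [-178.18, 178.18], [-50.72, 133.34], [12.68, 142.11], [-81.47, 261.47], [9.98, 163.14], [-165.26, 165.26]. Speed limits (degrees/s): [136.94, 136.94, 180, 180, 180, 180].

### API

Orientations are given as a 3x3 rotation matrix whose columns are the frame's x, y, z axes.
In Python, from rig import env, optics gives the robot as it stands.
- The arm moves only by the shell command python3 -m inch 'ROWS' [FORCE]. ROWS is JSON, a list of rows, each a list of 3 entries, a list of its own where there are three numbers: the closure, from -1 (fully open) to 1 (shut), then the shift along the tool's x, y, z in units of 30 mm (1.0 is 30 mm), then the turn about the tool's x in units of 5 degrees (1.0 is 5 degrees). In form: [[hand, [x, y, z], yaw], ...]. A call has exactly 8 rows; each row shifts and turns the commanded pose from where the row before left it, along the tool's axes as they then stand; what a row does not reach is not made up. A row lasts 1/12 s, in which the tool goes at most 41.7 mm and 7.16 degrees, less where a joint would pass 70% of its speed; a pose out of reach is approached as far as the arm can. A call is refused whole if a number of a shift passes 1 or a number of a turn 1, either way. A call with a gripper value outside its range is refused whole. The fingers move at their own pace and stop on an object; FORCE is the grip in N (left out, the last holds). Time passes only in rows, so rows that do not move let the fingers close, or fill a call up. It gives the time, the measured TCP pose, the force and the opening at its end, in the units of the state.
- env.observe(): the state, without advancing time (a new reading comes with each control period).
- optics.get_image(name): name is "scene" or "top" or "wrist"; returns the picture (400x640x3 uint8, red, green, blue); there is no depth.
- optics.camera_params(name): a dict with "fx", "fy", "cx", "cy" (pixels), "k1" (the pictures are not rectified: a ray, as slopes to the right and down, at radius r is drawn at 1 + k1 r^2 times it, then the intrinsics apply), "xyz" and "rotation" of the camera in the world. Camera axes: x right, y down, z forward; pixel columns grow to the right and rows downward; lengths in m; the calibration is good to about 2 mm. A picture is of the moment at which its call begins: read the wrist's pose just before it. camera_params takes no time and is no camera call; for the wrist camera it gives the pose at the moment of the call.
- env.close_job(): hands the job in, once; it reports no verdict.
The state is a dict: "time_s": time; "q": joint angles; "qvel": joint speeds; "joint_efforts": joint torques, N m; "position": TCP position; "tool_rot": TCP orientation; "ft_force": force on the tool from outside, world axes, zero at the start; "wrist_torque": the same for the moment, N m; "grip_width": finger opening in m.
Only numpy, scipy, OpenCV 4.12 (cv2) and the standard library are available. Lean on these libraries where they do the work, as an engineer would, in place of code of your own. Each camera call takes 0.05 s, during which the arm holds its last target.

## Working session

There is one attempt and no reset: what is moved stays moved. The work goes in short steps, Python scripts to look and compute and a shell command to move; the robot and the scene stay as the last step left them, time stands still between calls to the robot, and variables do not carry over. Pictures are saved under pics/ and viewed, and the job is handed in when it is done.

```bash
ls; mkdir -p pics
python3 - <<'E'
from rig import env, optics
import cv2
s=env.observe(); print(s)
for n in ("scene","top","wrist"):
    p=optics.camera_params(n); print(n,p)
    cv2.imwrite(f"pics/{n}0.png",optics.get_image(n)[:,:,::-1])
E
```

```text
pics
{'time_s': 0.0, 'q': array([ 6.22039026e+01,  2.18395156e+01,  7.43864525e+01, -2.96759888e-04,
        8.38582957e+01, -1.23349178e+01]), 'qvel': array([-0.04007009, -0.01135438, -0.03414207,  0.06219184,  0.0385304 ,
        0.02866031]), 'joint_efforts': array([-1.77184669e-03, -4.48463094e+01, -2.31261224e+01, -3.56795708e-04,
        4.97123692e-03,  5.39181116e-06]), 'position': array([0.14658873, 0.53004469, 0.40411542]), 'tool_rot': array([[-6.81260973e-04, -9.63811341e-01,  2.66584386e-01],
       [-1.30338291e-03,  2.66585077e-01,  9.63810509e-01],
       [-9.99998919e-01,  3.09144952e-04, -1.43782924e-03]]), 'ft_force': array([-0.45445464, -0.04492912,  0.63009227]), 'wrist_torque': array([ 0.03465028, -0.02423224, -0.05180139]), 'grip_width': 0.08535338718379176}
scene {'fx': 393.8819749301012, 'fy': 393.8819749301012, 'cx': 321.09039828340406, 'cy': 190.86816518274796, 'k1': 0.01664497890653655, 'xyz': array([1.39097183, 0.12159512, 0.72868825]), 'rotation': array([[-1.48615198e-01,  5.57382213e-01, -8.16846737e-01],
       [ 9.88894983e-01,  8.41704472e-02, -1.22482847e-01],
       [ 4.84594880e-04, -8.25978453e-01, -5.63701482e-01]])}
top {'fx': 498.5248050263488, 'fy': 498.5248050263488, 'cx': 315.4659299108682, 'cy': 200.9888978782411, 'k1': 0.0009637977727160095, 'xyz': array([0.28644358, 0.00558034, 1.74657233]), 'rotation': array([[ 0.00148159, -0.99158271,  0.12946637],
       [-0.99997942, -0.00227724, -0.00599778],
       [ 0.00624212, -0.12945482, -0.99156567]])}
wrist {'fx': 355.6461411706024, 'fy': 355.6461411706024, 'cx': 317.7751845529167, 'cy': 195.69860753957283, 'k1': -0.0473990808622936, 'xyz': array([0.07149494, 0.55048853, 0.37315308]), 'rotation': array([[ 0.26699912,  0.91831159,  0.29225894],
       [ 0.96369605, -0.25405455, -0.08213526],
       [-0.00117605,  0.30357883, -0.9528056 ]])}
```

View pics/scene0.png

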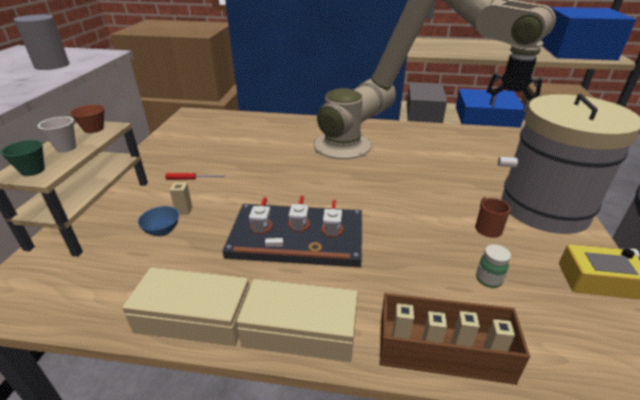

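View pics/top0.png

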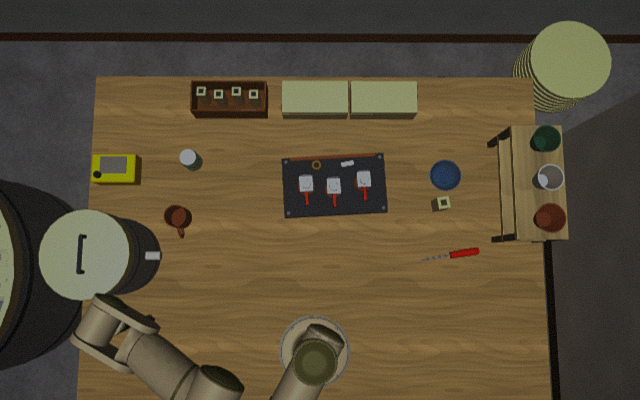

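View pics/wrist0.png

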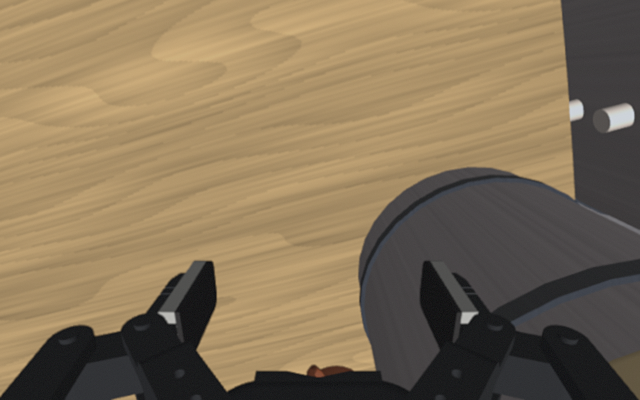

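```bash
cat > h.py <<'E'
from rig import env, optics
import numpy as np, cv2
def ray(p,uv):
    u,v=uv; a=np.array([(u-p['cx'])/p['fx'],(v-p['cy'])/p['fy']]); b=a.copy()
    for _ in range(20): b=a/(1+p['k1']*(b@b))
    return p['xyz'], p['rotation']@np.array([b[0],b[1],1.])
def onz(p,uv,z):
    o,d=ray(p,uv); return o+d*(z-o[2])/d[2]
def proj(p,X):
    c=p['rotation'].T@(np.asarray(X)-p['xyz']); b=c[:2]/c[2]; b=b*(1+p['k1']*(b@b))
    return b*p['fx']+[p['cx'],p['cy']]
E
python3 - <<'E'
from h import *
im=cv2.imread('pics/top0.png'); p=optics.camera_params('top')
cv2.imwrite('pics/top0z.png',cv2.resize(im[140:230,270:400],None,fx=6,fy=6,interpolation=cv2.INTER_NEAREST))
im2=cv2.imread('pics/scene0.png')
cv2.imwrite('pics/sc0z.png',cv2.resize(im2[185:275,215:375],None,fx=5,fy=5,interpolation=cv2.INTER_NEAREST))
hsv=cv2.cvtColor(im,cv2.COLOR_BGR2HSV)
w=((hsv[...,1]<50)&(hsv[...,2]>150)).astype(np.uint8)
r=(((hsv[...,0]<8)|(hsv[...,0]>172))&(hsv[...,1]>150)&(hsv[...,2]>110)).astype(np.uint8)
for nm,m,z in(('w',w,.086),('r',r,.086)):
    m[:140]=0;m[230:]=0;m[:,:270]=0;m[:,400:]=0
    n,l,st,c=cv2.connectedComponentsWithStats(m)
    for i in range(1,n):
        if st[i,4]>8: print(nm,st[i],c[i].round(1),onz(p,c[i],z).round(4), 'corner',onz(p,st[i,:2]-.5,z).round(4),onz(p,st[i,:2]+st[i,2:4]-.5,z).round(4))
E
```

```text
w [341 161  13   5  32] [346.9 163.1] [ 0.6333 -0.1111  0.086 ] corner [ 0.6421 -0.0893  0.086 ] [ 0.625  -0.1333  0.086 ]
w [357 172   7  14  33] [359.  178.8] [ 0.5792 -0.1516  0.086 ] corner [ 0.6043 -0.1433  0.086 ] [ 0.5564 -0.1665  0.086 ]
w [361 172  10  14  49] [366.6 178.5] [ 0.5804 -0.1774  0.086 ] corner [ 0.6043 -0.1569  0.086 ] [ 0.5564 -0.1901  0.086 ]
w [299 177   9   4  21] [302.3 178. ] [0.5815 0.0402 0.086 ] corner [0.5866 0.053  0.086 ] [0.573  0.0225 0.086 ]
w [309 177   4  13  32] [310.7 183.2] [0.5637 0.0118 0.086 ] corner [0.5867 0.0192 0.086 ] [0.5423 0.0056 0.086 ]
w [330 179   5   3   9] [332.3 179.9] [ 0.5753 -0.0613  0.086 ] corner [ 0.58   -0.0518  0.086 ] [ 0.5698 -0.0687  0.086 ]
w [327 179  14  14  81] [333.6 186.3] [ 0.5534 -0.0655  0.086 ] corner [ 0.58   -0.0416  0.086 ] [ 0.5323 -0.0887  0.086 ]
w [365 178   3   4   9] [366.1 179.3] [ 0.5775 -0.1756  0.086 ] corner [ 0.5838 -0.1702  0.086 ] [ 0.5701 -0.1802  0.086 ]
w [300 182   9   9  40] [303.1 186.1] [0.5538 0.0373 0.086 ] corner [0.5695 0.0495 0.086 ] [0.5388 0.0191 0.086 ]
r [363 187   4  13  32] [364.5 192.9] [ 0.5311 -0.1696  0.086 ] corner [ 0.5529 -0.1631  0.086 ] [ 0.5087 -0.1761  0.086 ]
r [305 192   4  13  31] [306.4 197.6] [0.5147 0.0262 0.086 ] corner [0.5354 0.0325 0.086 ] [0.4913 0.0189 0.086 ]
r [333 194   3  13  33] [334.2 199.2] [ 0.5094 -0.0673  0.086 ] corner [ 0.5288 -0.0618  0.086 ] [ 0.4848 -0.0717  0.086 ]
```

View pics/top0z.png

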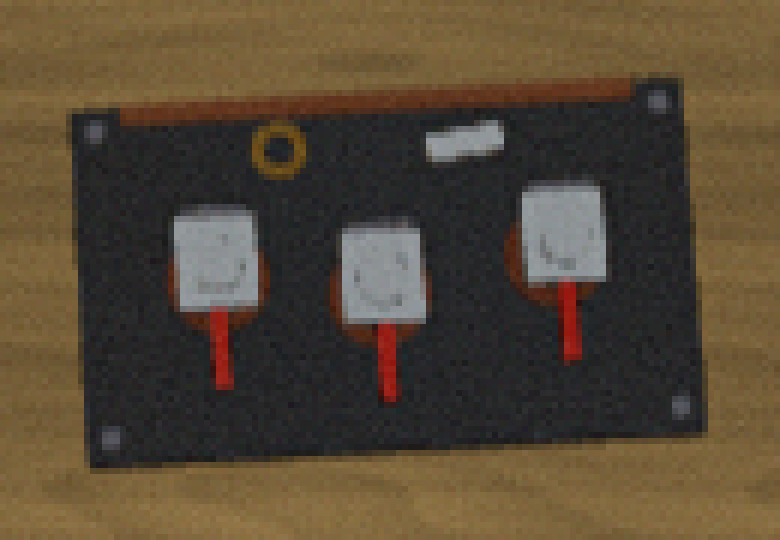

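View pics/sc0z.png

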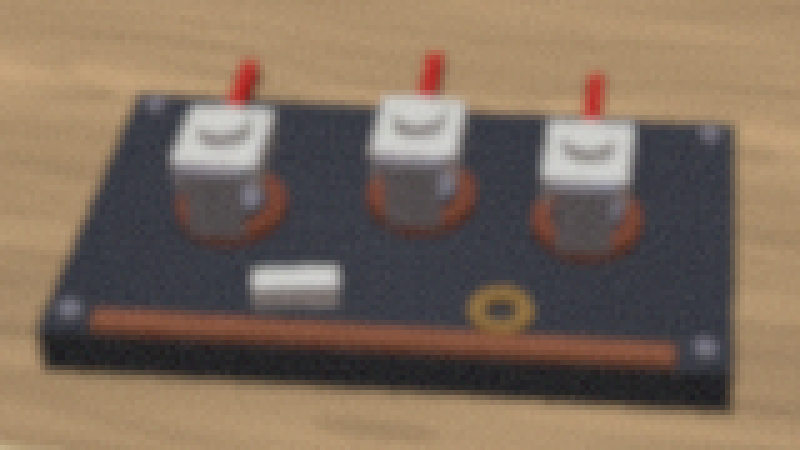

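Run:
```python
from h import *
p=optics.camera_params('top'); ps=optics.camera_params('scene')
print(env.tips_ahead)
Z=lambda a,b,z: onz(p,((a)/6+270-.5,(b)/6+140-.5),z)
C=[Z(*c,.03) for c in((72,115),(680,78),(706,432),(92,467))]
for c in C: print(c.round(4))
ym=C[0]-C[1]+C[3]-C[2]; xm=C[0]-C[3]+C[1]-C[2]
print('yaw',np.degrees(np.arctan2(-ym[0],ym[1])),np.degrees(np.arctan2(xm[1],xm[0])),np.linalg.norm(ym)/2,np.linalg.norm(xm)/2,np.mean(C,0))
th=np.radians(3.4); ex=np.array([np.cos(th),np.sin(th),0]); ey=np.array([-np.sin(th),np.cos(th),0])
# red blobs centre at z .086 : tab spans -68..-24 => centre at -46
for n,tip,fr in(('L',(225,389),(219,310)),('M',(390,402),(386,323)),('R',(573,361),(567,282))):
    t=Z(*tip,.086); f=Z(*fr,.086); d=f-t
    s1=t+ex*.068; s2=f+ex*.024
    print(n,'len',np.linalg.norm(d).round(4),'yaw',np.degrees(np.arctan2(d[1],d[0])).round(1),'axis',s1.round(4),s2.round(4))
    s=(s1+s2)/2; s[2]=.094
    print('  scene crown px',(proj(ps,s)-[215,185])*5)
```

```text
0.1734
[0.6601 0.1146 0.03  ]
[ 0.6833 -0.2417  0.03  ]
[ 0.4744 -0.2534  0.03  ]
[0.4534 0.101  0.03  ]
yaw 3.558102420617436 3.487980765764468 0.3560450212621077 0.20818876351138907 [ 0.56778026 -0.0698622   0.03      ]
L len 0.0448 yaw 4.5 axis [0.5598 0.028  0.086 ] [0.5605 0.0289 0.086 ]
  scene crown px [588.78072817 129.52199142]
M len 0.0447 yaw 2.7 axis [ 0.5526 -0.0643  0.086 ] [ 0.5534 -0.0648  0.086 ]
  scene crown px [419.71465247 106.07554359]
R len 0.0449 yaw 3.7 axis [ 0.576 -0.167  0.086] [ 0.5769 -0.1667  0.086 ]
  scene crown px [224.22291488 114.89521382]
```

```bash
python3 -m inch '[[1,[0,-0.6,-0.8],-1],[1,[0,-0.6,-0.8],-1],[1,[0,-0.6,-0.8],-1],[1,[0,-0.6,-0.8],-0.8],[1,[0,-0.8,-0.9],0],[1,[0,-0.8,-0.9],0],[1,[0,-0.8,-0.9],0],[1,[0,-0.8,-0.9],0]]' 20
```

```text
time_s: 0.82
position: [0.3076, 0.3222, 0.4047]
tool_rot: [[-0.0, -0.998, -0.062], [-0.0, -0.062, 0.998], [-1.0, 0.0, -0.0]]
ft_force: [0.4, -0.3, 0.4]
grip_width: 0.0001
```

```bash
python3 -m inch '[[1,[0.2,-0.8,-1],0],[1,[0.2,-0.8,-1],0],[1,[0.2,-0.8,-1],0],[1,[0.2,-0.8,-1],0],[1,[0.2,-0.8,-1],0],[1,[0.2,-0.8,-1],0],[1,[0.2,-0.8,-1],0],[1,[0.2,-0.8,-1],0]]'
```

```text
time_s: 1.48
position: [0.5143, 0.0942, 0.3563]
tool_rot: [[-0.0, -0.998, -0.061], [0.0, -0.061, 0.998], [-1.0, 0.0, 0.0]]
ft_force: [-0.3, 0.3, 0.5]
grip_width: 0.0003
```

Run:
```python
from h import *
optics.get_image('wrist')
p=optics.camera_params('wrist'); im=optics.get_image('wrist'); s=env.observe(); print(s['position'],s['ft_force'],s['time_s'])
cv2.imwrite('pics/w1.png',im[:,:,::-1])
import pickle; pickle.dump(p,open('w1.pkl','wb'))
for n,c in(('L',(.560,.0285,.094)),('M',(.553,-.0645,.094)),('R',(.5765,-.167,.094))): print(n,proj(p,c).round(1), proj(p,np.array(c)+[-.0679,-.0042,-.008]).round(1))
```

```text
[0.51603309 0.09232295 0.35517652] [ 0.24023351  0.71167019 -0.42301818] 1.5833
L [230.  252.5] [224.8 156.9]
M [101.5 236.1] [ 89.8 139.8]
R [-23.8 256. ] [-41.  165.9]
```

View pics/w1.png

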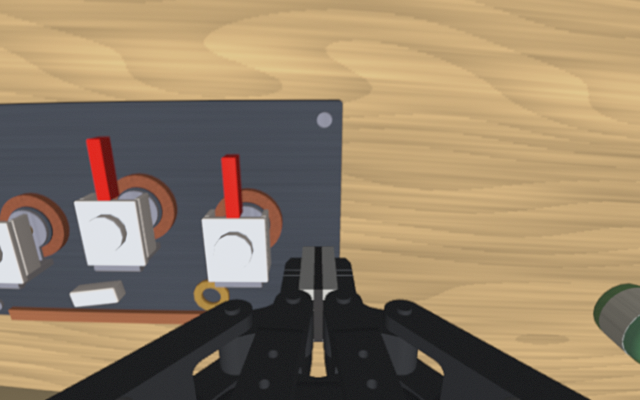

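Run:
```python
from h import *
import pickle
p=pickle.load(open('w1.pkl','rb'))
for n,c,t in(('L',(234,250),(231,156.5)),('M',(107,234),(97.5,138.5))):
    a=onz(p,c,.094); b=onz(p,t,.086); print(n,a.round(4),b.round(4),'len',np.linalg.norm((a-b)[:2]),'yaw',np.degrees(np.arctan2(*(a-b)[[1,0]])))
print(onz(p,(343,99),.03),onz(p,(342,101),.03))
im=cv2.imread('pics/w1.png'); cv2.imwrite('pics/w1z.png',cv2.resize(im[120:320,0:300],None,fx=2.6,fy=2.6,interpolation=cv2.INTER_CUBIC))
```

```text
L [0.5578 0.0314 0.094 ] [0.4916 0.0285 0.086 ] len 0.06628730049642358 yaw 2.480646714139658
M [ 0.5511 -0.0601  0.094 ] [ 0.484  -0.0631  0.086 ] len 0.06718031006008005 yaw 2.517559770003362
[0.45170216 0.10553192 0.03      ] [0.45330463 0.10485144 0.03      ]
```

View pics/w1z.png

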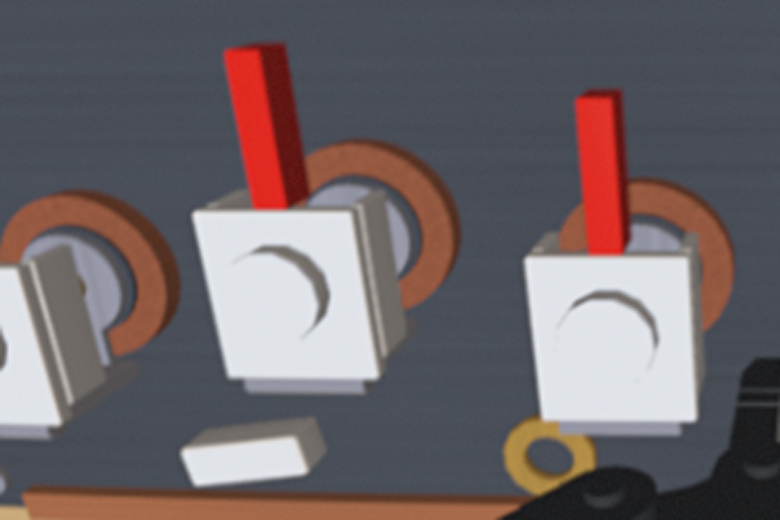

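```bash
python3 -m inch '[[1,[0.2,-0.33,-0.54],0],[1,[0.2,-0.32,-0.54],0],[1,[0.2,-0.32,-0.55],0],[1,[0.3,-0.32,-0.55],0],[1,[0.5,0,0],0],[1,[0.5,0,0],0],[1,[0.3,0,0],0],[1,[0.2,0,0],0]]'
python3 - <<'E'
from h import *
p=optics.camera_params('wrist'); im=optics.get_image('wrist'); s=env.observe(); print(s['position'],s['ft_force'],s['time_s'])
cv2.imwrite('pics/w2.png',im[:,:,::-1])
E
```

```text
time_s: 2.25
position: [0.5556, 0.0335, 0.2837]
tool_rot: [[-0.002, -0.998, -0.062], [0.0, -0.062, 0.998], [-1.0, 0.002, 0.0]]
ft_force: [0.7, -0.4, -0.1]
grip_width: -0.0004
[0.55556703 0.0335668  0.28315133] [-0.97569802 -0.07629851 -1.10733919] 2.3
```

View pics/w2.png

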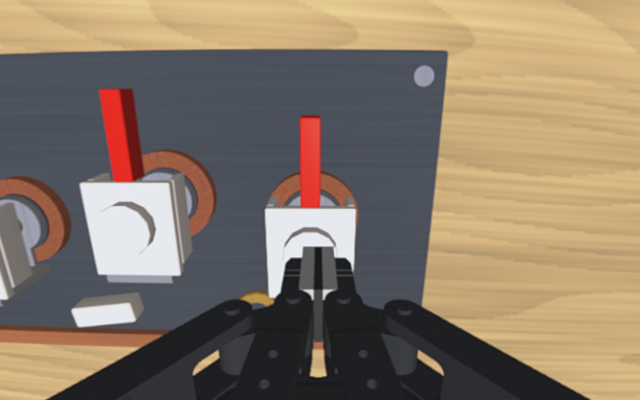

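```bash
python3 -m inch '[[1,[0.15,-0.09,-0.14],0],[1,[0.15,0,0],0],[1,[0.1,0,0],0],[1,[0.05,0,0],0],[1,[0,0,0],0],[1,[0,0,0],0],[1,[0,0,0],0],[1,[0,0,0],0]]'; python3 -c "
from rig import env;s=env.observe();print(s['position'],s['ft_force'])"
```

```text
time_s: 2.97
position: [0.5589, 0.0291, 0.2715]
tool_rot: [[0.0, -0.998, -0.062], [-0.0, -0.062, 0.998], [-1.0, -0.0, -0.0]]
ft_force: [-0.6, 0.6, -0.9]
grip_width: 0.0002
[0.55889826 0.02911763 0.27146625] [-0.59335196  0.61059026 -0.94289111]
```

```bash
python3 -m inch '[[1,[0.05,0,0],0],[1,[0.05,0,0],0],[1,[0,0,0],0],[1,[0,0,0],0],[1,[0,0,0],0],[1,[0,0,0],0],[1,[0,0,0],0],[1,[0,0,0],0]]'; python3 -c "
from rig import env;s=env.observe();print(s['position'],s['ft_force'])"
```

```text
time_s: 3.63
position: [0.5589, 0.0291, 0.2682]
tool_rot: [[-0.0, -0.998, -0.062], [-0.0, -0.062, 0.998], [-1.0, 0.0, -0.0]]
ft_force: [-0.3, -0.5, 0.1]
grip_width: -0.0003
[0.55889864 0.02910252 0.26823251] [-0.26241214 -0.51967977  0.06353903]
```

```bash
python3 -m inch '[[1,[0.03,0,0],0],[1,[0.03,0,0],0],[1,[0,0,0],0],[1,[0,0,0],0],[1,[0,0,0],0],[1,[0,0,0],0],[1,[0,0,0],0],[1,[0,0,0],0]]'; python3 -c "
from rig import env;s=env.observe();print(s['position'],s['ft_force'])"
```

```text
time_s: 4.3
position: [0.5588, 0.0291, 0.2669]
tool_rot: [[0.0, -0.998, -0.062], [-0.0, -0.062, 0.998], [-1.0, -0.0, -0.0]]
ft_force: [-2.4, -0.3, 6.0]
grip_width: 0.0001
[0.5588124  0.02910092 0.26694212] [-2.37334179 -0.32196515  6.03855266]
```

```bash
python3 -m inch '[[1,[0.03,0,0],0],[1,[0.03,0,0],0],[1,[0,0,0],0],[1,[0,0,0],0],[1,[0,0,0],0],[1,[0,0,0],0],[1,[0,0,0],0],[1,[0,0,0],0]]'; python3 -c "
from rig import env;s=env.observe();print(s['position'],s['ft_force'])"
```

```text
time_s: 4.97
position: [0.5586, 0.0291, 0.2662]
tool_rot: [[0.001, -0.998, -0.062], [-0.0, -0.062, 0.998], [-1.0, -0.001, -0.0]]
ft_force: [-5.6, -0.7, 15.5]
grip_width: 0.0002
[0.55857824 0.02914014 0.26619143] [-5.5957528  -0.68618544 15.45532397]
```

```bash
python3 -m inch '[[1,[-0.4,0,0],0],[1,[-0.35,0,0],0],[1,[0,0.1,-0.75],0],[1,[0,0.1,-0.76],0],[1,[0,0.1,-0.76],0],[1,[0,0.11,-0.76],0],[1,[0,0,0],0],[1,[0,0,0],0]]'
python3 - <<'E'
from h import *
p=optics.camera_params('wrist'); im=optics.get_image('wrist'); s=env.observe(); print(s['position'],s['ft_force'],s['time_s'])
cv2.imwrite('pics/w3.png',im[:,:,::-1])
E
```

```text
time_s: 5.63
position: [0.5522, -0.0632, 0.287]
tool_rot: [[-0.0, -0.998, -0.06], [0.0, -0.06, 0.998], [-1.0, 0.0, 0.0]]
ft_force: [0.1, 0.6, -0.2]
grip_width: 0.0002
[ 0.55219885 -0.06235587  0.28699972] [-0.42129433  0.43157711  0.22979767] 5.6833
```

View pics/w3.png

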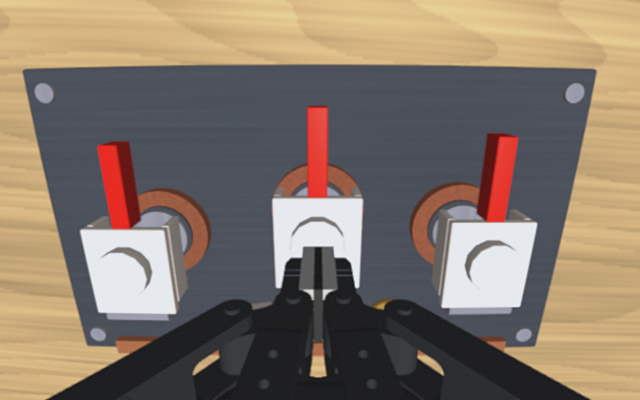

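```bash
python3 -m inch '[[1,[0.2,0,0],0],[1,[0.2,0,0],0],[1,[0.1,0,0],0],[1,[0.08,0,0],0],[1,[0.04,0,0],0],[1,[0,0,0],0],[1,[0,0,0],0],[1,[0,0,0],0]]'; python3 -c "
from rig import env;s=env.observe();print(s['position'],s['ft_force'])"
```

```text
time_s: 6.35
position: [0.5523, -0.0624, 0.2687]
tool_rot: [[0.0, -0.998, -0.062], [-0.0, -0.062, 0.998], [-1.0, -0.0, -0.0]]
ft_force: [-0.7, -0.6, -0.2]
grip_width: 0.0
[ 0.55227588 -0.06237493  0.26869814] [-0.66655105 -0.61950138 -0.16993673]
```

```bash
python3 -m inch '[[1,[0.03,0,0],0],[1,[0.03,0,0],0],[1,[0.03,0,0],0],[1,[0,0,0],0],[1,[0,0,0],0],[1,[0,0,0],0],[1,[0,0,0],0],[1,[0,0,0],0]]'; python3 -c "
from rig import env;s=env.observe();print(s['position'],s['ft_force'])"
```

```text
time_s: 7.02
position: [0.5521, -0.0624, 0.2668]
tool_rot: [[0.001, -0.998, -0.062], [-0.0, -0.062, 0.998], [-1.0, -0.001, -0.0]]
ft_force: [-3.8, 0.1, 9.0]
grip_width: -0.0001
[ 0.55208858 -0.0623911   0.26675559] [-3.76532378  0.13806005  9.03853024]
```

```bash
python3 -m inch '[[1,[-0.4,0,0],0],[1,[-0.3,0,0],0],[1,[0,-0.14,-0.86],0],[1,[0,-0.14,-0.86],0],[1,[0,-0.14,-0.87],0],[1,[0,-0.15,-0.87],0],[1,[0,0,0],0],[1,[0,0,0],0]]'
python3 - <<'E'
from h import *
p=optics.camera_params('wrist'); im=optics.get_image('wrist'); s=env.observe(); print(s['position'],s['ft_force'],s['time_s'])
cv2.imwrite('pics/w4.png',im[:,:,::-1])
E
```

```text
time_s: 7.68
position: [0.5757, -0.166, 0.2868]
tool_rot: [[0.0, -0.998, -0.06], [0.0, -0.06, 0.998], [-1.0, -0.0, 0.0]]
ft_force: [0.1, -0.2, -0.1]
grip_width: -0.0005
[ 0.5755844  -0.1649274   0.28680204] [-0.1922252   0.51002286 -0.0128523 ] 7.7333
```

View pics/w4.png

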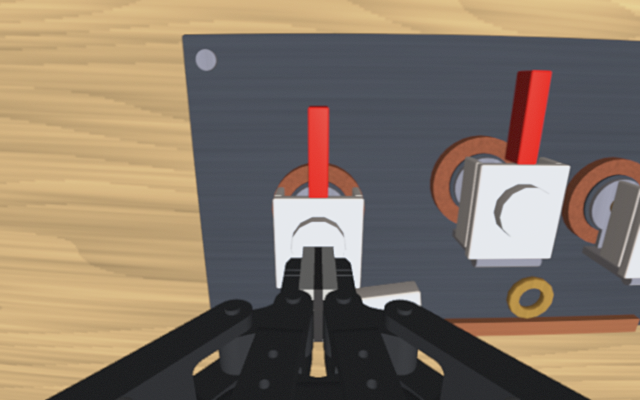

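Centred over the right crown (318,235), tab at column 318. I'll tap it the same way.

```bash
python3 -m inch '[[1,[0.2,0,0],0],[1,[0.2,0,0],0],[1,[0.1,0,0],0],[1,[0.08,0,0],0],[1,[0.04,0,0],0],[1,[0,0,0],0],[1,[0,0,0],0],[1,[0,0,0],0]]'; python3 -c "
from rig import env;s=env.observe();print(s['position'],s['ft_force'])"
```

```text
time_s: 8.4
position: [0.5757, -0.1649, 0.2684]
tool_rot: [[0.0, -0.998, -0.062], [-0.0, -0.062, 0.998], [-1.0, -0.0, -0.0]]
ft_force: [1.2, 0.6, 0.3]
grip_width: -0.0001
[ 0.57574454 -0.16492971  0.26840964] [1.19544798 0.60425089 0.33213537]
```

```bash
python3 -m inch '[[1,[0.03,0,0],0],[1,[0.03,0,0],0],[1,[0.03,0,0],0],[1,[0,0,0],0],[1,[0,0,0],0],[1,[0,0,0],0],[1,[0,0,0],0],[1,[0,0,0],0]]'; python3 -c "
from rig import env;s=env.observe();print(s['position'],s['ft_force'])"
```

```text
time_s: 9.07
position: [0.5757, -0.165, 0.2656]
tool_rot: [[0.0, -0.998, -0.062], [-0.0, -0.062, 0.998], [-1.0, -0.0, -0.0]]
ft_force: [-0.2, 0.2, 1.9]
grip_width: -0.0
[ 0.57574647 -0.1649883   0.26561147] [-0.17230217  0.15931782  1.91882495]
```

```bash
python3 -m inch '[[1,[0.03,0,0],0],[1,[0.03,0,0],0],[1,[0.03,0,0],0],[1,[0,0,0],0],[1,[0,0,0],0],[1,[0,0,0],0],[1,[0,0,0],0],[1,[0,0,0],0]]'; python3 -c "
from rig import env;s=env.observe();print(s['position'],s['ft_force'])"
```

```text
time_s: 9.73
position: [0.5757, -0.165, 0.2629]
tool_rot: [[0.0, -0.998, -0.062], [-0.0, -0.062, 0.998], [-1.0, -0.0, -0.0]]
ft_force: [0.4, -0.7, 3.1]
grip_width: 0.0003
[ 0.57574735 -0.1649687   0.26290016] [ 0.35956955 -0.72198291  3.09488144]
```

```bash
python3 -m inch '[[1,[-0.4,0,0],0],[1,[-0.4,0,0],0],[0.2,[-0.2,0.45,0],0],[0.2,[0,0.45,0],0],[0.2,[0,0.45,0],0],[0.2,[0,0.45,0],0],[0.2,[0,0,0],0],[0.2,[0,0,0],0]]' 20
python3 - <<'E'
from h import *
p=optics.camera_params('wrist'); im=optics.get_image('wrist'); s=env.observe(); print(s['position'],s['ft_force'],s['time_s'],s['grip_width'])
cv2.imwrite('pics/w5.png',im[:,:,::-1])
E
```

```text
time_s: 10.4
position: [0.5217, -0.1683, 0.2928]
tool_rot: [[-0.0, -0.998, -0.061], [0.0, -0.061, 0.998], [-1.0, 0.0, 0.0]]
ft_force: [0.8, -0.6, -0.2]
grip_width: 0.034
[ 0.52214748 -0.16833718  0.29280415] [-0.84068458 -0.09592267  0.65682324] 10.45 0.03389996542164298
```

View pics/w5.png

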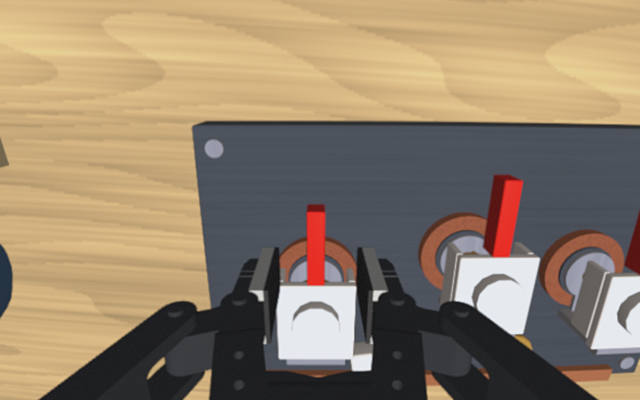

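```bash
python3 -m inch '[[0.2,[0.4,0,0],0],[0.2,[0.4,0,0],0],[0.2,[0.4,0,0],0],[0.2,[0.3,0,0],0],[0.2,[0.25,0,0],0],[0.2,[0.18,0,0],0],[0.2,[0,0,0],0],[0.2,[0,0,0],0]]' 20
python3 - <<'E'
from h import *
p=optics.camera_params('wrist'); im=optics.get_image('wrist'); s=env.observe(); print(s['position'],s['ft_force'],s['time_s'],s['grip_width'])
cv2.imwrite('pics/w6.png',im[:,:,::-1])
E
```

```text
time_s: 11.12
position: [0.522, -0.1683, 0.235]
tool_rot: [[0.0, -0.998, -0.062], [-0.0, -0.062, 0.998], [-1.0, -0.0, -0.0]]
ft_force: [0.2, 0.3, -0.1]
grip_width: 0.0338
[ 0.52200255 -0.16833641  0.23529199] [-0.43997235 -0.3072918   0.0652556 ] 11.1667 0.034204077320510576
```

View pics/w6.png

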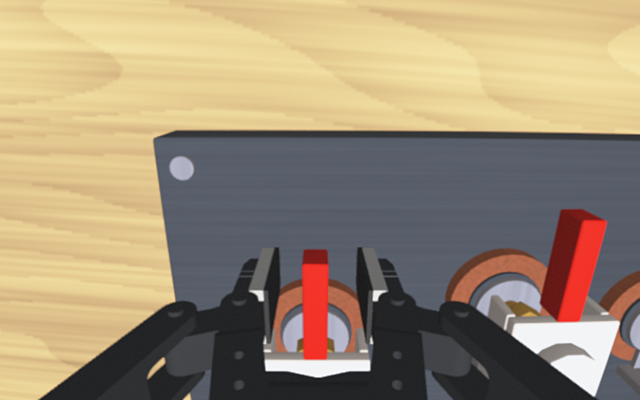

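```bash
python3 -m inch '[[1,[0,0,0],0],[1,[0,0,0],0],[1,[0,0,0],0],[1,[0,0,0],0],[1,[0,0,0],0],[1,[0,0,0],0],[1,[0,0,0],0],[1,[0,0,0],0]]' 20
python3 - <<'E'
from h import *
p=optics.camera_params('wrist'); im=optics.get_image('wrist'); s=env.observe(); print(s['position'],s['ft_force'],s['time_s'],s['grip_width'])
cv2.imwrite('pics/w7.png',im[:,:,::-1])
r=lambda f:(85*-np.cos(f)-3*np.sin(f)+85, 85*np.sin(f)-3*np.cos(f)+3)
o=(0,0)
for d in range(0,64,4):
    a=r(np.radians(d)); print(d,np.round(a,1),'step units y,x',np.round([-(a[0]-o[0])/30,-(a[1]-o[1])/30],3)); o=a
E
```

```text
time_s: 11.83
position: [0.5219, -0.1688, 0.2353]
tool_rot: [[0.001, -0.998, -0.061], [-0.001, -0.062, 0.998], [-1.0, -0.001, -0.002]]
ft_force: [-0.5, -5.5, 0.5]
grip_width: 0.0097
[ 0.52192488 -0.1687967   0.23535017] [-0.32036492 -5.87507747  1.18657594] 11.8833 0.009714458648131672
0 [0. 0.] step units y,x [-0. -0.]
4 [-0.   5.9] step units y,x [ 0.    -0.198]
8 [ 0.4 11.9] step units y,x [-0.014 -0.197]
12 [ 1.2 17.7] step units y,x [-0.027 -0.196]
16 [ 2.5 23.5] step units y,x [-0.041 -0.194]
20 [ 4.1 29.3] step units y,x [-0.054 -0.19 ]
24 [ 6.1 34.8] step units y,x [-0.068 -0.186]
28 [ 8.5 40.3] step units y,x [-0.08  -0.181]
32 [11.3 45.5] step units y,x [-0.093 -0.175]
36 [14.5 50.5] step units y,x [-0.105 -0.168]
40 [18.  55.3] step units y,x [-0.116 -0.16 ]
44 [21.8 59.9] step units y,x [-0.127 -0.152]
48 [25.9 64.2] step units y,x [-0.137 -0.142]
52 [30.3 68.1] step units y,x [-0.147 -0.132]
56 [35.  71.8] step units y,x [-0.156 -0.122]
60 [39.9 75.1] step units y,x [-0.164 -0.111]
```

View pics/w7.png

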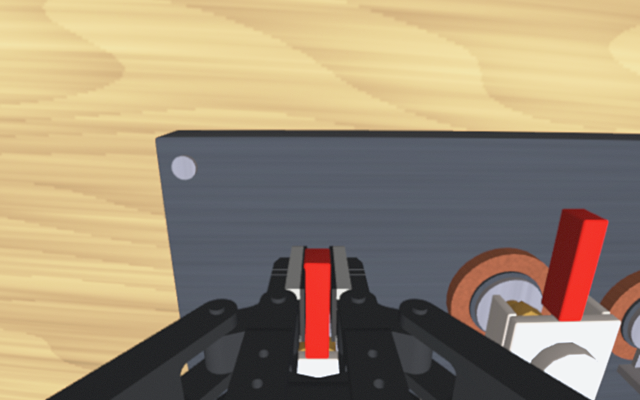

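```bash
python3 -m inch '[[1,[-0.198,0,-0.02],0],[1,[-0.197,-0.014,0],0],[1,[-0.196,-0.027,0],0],[1,[-0.194,-0.041,0],0],[1,[-0.19,-0.054,0],0],[1,[-0.186,-0.068,0],0],[1,[0,0,0],0],[1,[0,0,0],0]]'
python3 - <<'E'
from h import *
p=optics.camera_params('wrist'); im=optics.get_image('wrist'); s=env.observe(); print(s['position'],s['ft_force'],s['time_s'],s['grip_width'])
cv2.imwrite('pics/w8.png',im[:,:,::-1])
E
```

```text
time_s: 12.55
position: [0.5281, -0.1685, 0.2703]
tool_rot: [[0.001, -0.998, -0.062], [-0.001, -0.062, 0.998], [-1.0, -0.001, -0.001]]
ft_force: [-0.5, -4.6, 2.1]
grip_width: 0.0096
[ 0.5280474  -0.16857002  0.27018015] [ 0.28878789 -4.93951999  2.50498009] 12.6 0.00983662884373753
```

View pics/w8.png

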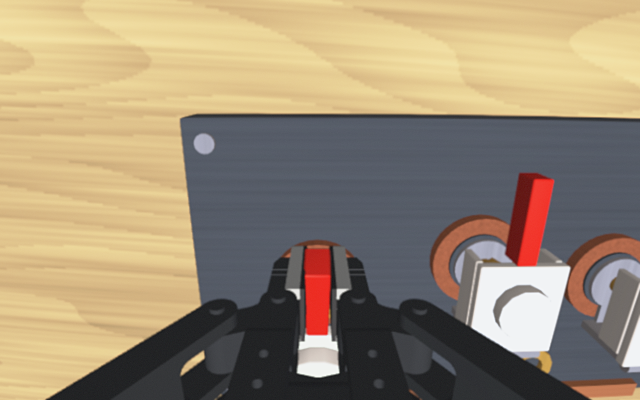

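```bash
python3 -m inch '[[1,[-0.181,-0.08,0],0],[1,[-0.175,-0.093,0],0],[1,[-0.168,-0.105,0],0],[1,[-0.16,-0.116,0],0],[1,[-0.152,-0.127,0],0],[1,[-0.142,-0.137,0],0],[1,[0,0,0],0],[1,[0,0,0],0]]'
python3 - <<'E'
from h import *
p=optics.camera_params('wrist'); im=optics.get_image('wrist'); s=env.observe(); print(s['position'],s['ft_force'],s['time_s'],s['grip_width'])
cv2.imwrite('pics/w9.png',im[:,:,::-1])
E
```

```text
time_s: 13.27
position: [0.5476, -0.1674, 0.299]
tool_rot: [[-0.001, -0.998, -0.062], [-0.0, -0.062, 0.998], [-1.0, 0.001, -0.0]]
ft_force: [-0.5, -5.2, 0.5]
grip_width: 0.0094
[ 0.54757806 -0.16738235  0.29905778] [-0.51749422 -4.4457497   1.37670709] 13.3167 0.009417918566511703
```

View pics/w9.png

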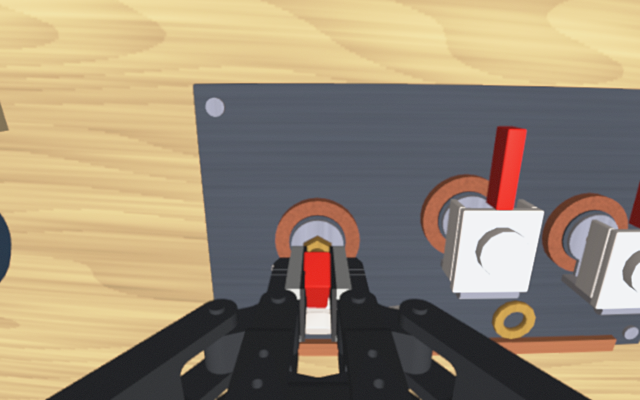

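```bash
python3 -m inch '[[1,[-0.132,-0.147,0],0],[1,[-0.122,-0.156,0],0],[1,[-0.11,-0.164,0],0],[1,[0,0,0],0],[1,[0,0,0],0],[1,[0,0,0],0],[1,[0,0,0],0],[1,[0,0,0],0]]'
python3 - <<'E'
from h import *
for n in('wrist','scene','top'):
    cv2.imwrite(f'pics/{n}10.png',optics.get_image(n)[:,:,::-1])
s=env.observe(); print(s['position'],s['ft_force'],s['time_s'],s['grip_width'])
im=cv2.imread('pics/scene10.png'); cv2.imwrite('pics/scene10z.png',cv2.resize(im[120:280,140:380],None,fx=3.3,fy=3.3))
E
```

```text
time_s: 13.98
position: [0.5615, -0.1665, 0.3099]
tool_rot: [[-0.001, -0.998, -0.062], [-0.0, -0.062, 0.998], [-1.0, 0.001, -0.0]]
ft_force: [-0.1, -5.1, -0.1]
grip_width: 0.0095
[ 0.56151543 -0.16652246  0.30993288] [-1.273859   -5.03289861  0.40707906] 14.1333 0.009657863831413586
```

View pics/scene10z.png

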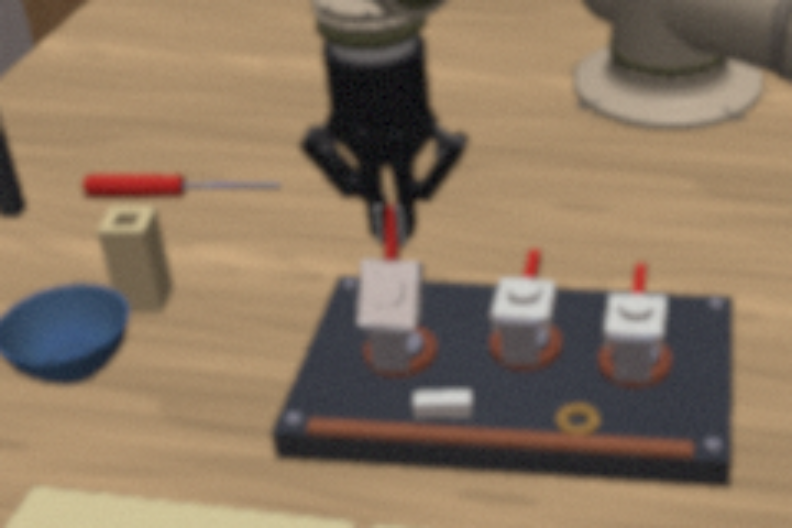

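View pics/wrist10.png

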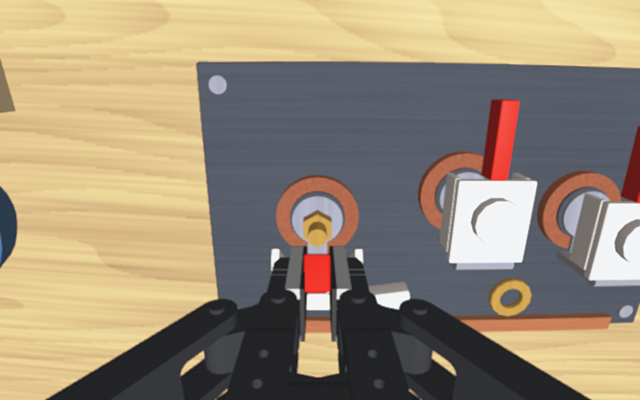

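View pics/top10.png

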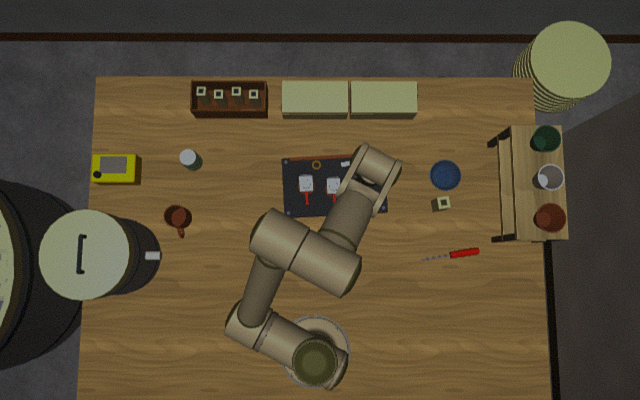

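Run:
```python
from h import *
p=optics.camera_params('scene')
for d in(40,50,60,70):
    f=np.radians(d); v=np.array([-.099*np.cos(f)+.004*np.sin(f),.099*np.sin(f)+.004*np.cos(f)])
    X=np.array([.5757+.031*.998+v[0]*.998,-.165+.031*.062+v[0]*.062,.082+v[1]])
    print(d,((proj(p,X)-[140,120])*3.3).round(0))
env.close_job(); print(env.observe()['time_s'])
```

```text
40 [403. 205.]
50 [399. 202.]
60 [394. 202.]
70 [389. 206.]
the job is handed in; nothing more can be done
the job is handed in; nothing more can be done
```

The loose bolt is the one under the **right** cap (−y end). I handed the job in with that cap held about 60° open by its red tab.

- **Tapping:** The left and mid crowns were rigid. They read 15 N and 9 N with the tool about 1 mm or less past first touch. The right crown sank about 4.5 mm at about 3 N. I did not separately measure it springing back. The cap looked seated afterwards, and the tab was at its shut height when I took it.
- **Lift:** I gripped the right tab from its sides at 20 N, with the fingers 9.7 mm apart on the 10 mm tab. I then followed the hinge arc, and the tool moved 40 mm back and 75 mm up, which works out to about 60°.
- **Last checks:** The pictures showed the tab still between the fingers, the bolt exposed, the other two caps shut, and no bystander visibly moved. The last state was about 14.1 s on the clock, with the grip at 9.7 mm.
- **Angle check from the scene camera:** The tab tip at column 391 lies between the 60° and 70° predictions. It appears about 5 zoomed pixels lower than the 60° prediction, and the row barely changes with angle, so this supports the angle only roughly.
- **Side force:** A steady side force of about 5 N stayed on the wrist after the grip closed, probably from gripping slightly off centre. It is well below the limits.

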